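Load the microscope tray in reverse order

ROBOT

A 6-joint arm with a two-finger parallel gripper is mounted at the origin on the work surface. World frame = base frame: x ahead of the robot, y to its left, z up, the work surface at z = 0. Lengths are in mm, angles in degrees, forces in N, time in s.
With the tool pointing down it reaches from about 350 to 850 mm from the base axis. Payload 8.1 kg.
Tool frame: the origin (TCP) lies midway between the tips of the shut fingers; the grasp point (between the pads) lies 19 mm behind it (r.grip_depth is the distance from the TCP to the grasp point, in mm); z points along the fingers, y is the direction in which the jaws open and shut (so a half turn about z gives the same grasp; the last joint's range is limited). The gripper opens to 85 mm and grips with 20 to 120 N. Pads are 22 mm wide; open, the fingers measure 114 mm over their backs; the gripper's body (76 mm by 85 mm) begins 54 mm behind the grasp point. The pads swing forward as they close: fully open they stand 13 mm farther back than shut.
Start: joints at [58.476, 7.471, 85.268, -0, 87.261, -4.893], TCP at [268.927, 536.362, 231.292] pointing down, gripper open.
Joint ranges: [-169.43, 169.43], [-51.17, 129.36], [1.28, 143.12], [-76.62, 256.62], [0, 156.53], [-152.29, 152.29]. Speed limits (degrees/s): [136.94, 136.94, 159.86, 180, 180, 180].

INTERFACE

Orientations are given as [roll, pitch, yaw] about the fixed x, y, z axes, in that order (R = Rz(yaw) Ry(pitch) Rx(roll)).
In Python, from bench import r, imaging gives the robot as it stands.
- The arm moves only by the shell command python3 -m creep 'ROWS' [FORCE]. ROWS is text: rows parted by semicolons, each of 7 numbers parted by spaces: the shift along the tool's x, y, z in cm, then the turn, a rotation vector about the tool's x, y, z in degrees, then the finger opening in cm, from 0 to 8.54. In form: dx dy dz ax ay az gripper; .... A call has 1 to 20 rows; each row is the pose to reach, as a shift and turn from the pose measured when the call began, along the tool's axes at that moment; what a row does not reach only later rows make up. A row lasts 1/10 s, in which the tool goes at most 50 mm and 8.59 degrees, less where a joint would pass 70% of its speed; a pose out of reach is approached as far as the arm can. A call with a gripper value outside its range is refused whole. The fingers move at their own pace and stop on an object; FORCE is the grip in N (left out, the last holds). Time passes only in rows, so rows that repeat a pose let the fingers close. It gives the time, the measured TCP pose, the force and the opening at its end, in the units of the state.
- r.sense(): the state, without advancing time (a new reading comes with each control period).
- imaging.snapshot(name): name is "scene" or "top" or "wrist"; returns the picture (420x560x3 uint8, red, green, blue); there is no depth.
- imaging.camera_info(name): a dict with "camera_matrix" (3x3 intrinsics, pixels), "R" (3x3) and "t" (3): a world point X has camera coordinates R X + t. Camera axes: x right, y down, z forward; pixel columns grow to the right and rows downward; lengths in mm; the calibration is good to about 2 mm. A picture is of the moment at which its call begins: read the wrist's pose just before it. camera_info takes no time and is no camera call; for the wrist camera it gives the pose at the moment of the call.
- r.hand_in(): hands the job in, once; it reports no verdict.
The state is a dict: "time": time; "joint_pos": joint angles; "qd": joint speeds; "joint_efforts": joint torques, N m; "tool_pos": TCP position; "tcp_rot": TCP orientation; "ft_force": force on the tool from outside, world axes, zero at the start; "wrist_torque": the same for the moment, N m; "finger_gap": finger opening in mm.
Only numpy, scipy, OpenCV 4.12 (cv2) and the standard library are available. Lean on these libraries where they do the work, as an engineer would, in place of code of your own. Each camera call takes 0.05 s, during which the arm holds its last target.

TASK

Move the four setting gauges from their coloured cups on the storage strip into the bays of the black inspection tray, in reverse order: the gauge nearest the strip's yellow end goes into the bay farthest from the tray's yellow end, the next one into the next bay, and so on, until the last is in the bay beside the tray's yellow end. Set each gauge down gently, without dropping it or tipping it over, so that it stands upright on the floor of its bay; let go of all of them and leave the lens barrel, the bottle and the wooden case where they are.

Things in the scene. Friction and masses are not known exactly. Their poses are not given: they have to be found in the camera images.
- gauge_red: loose upright setting gauge with a red handle: steel foot disc 30 mm across and 12 mm high, above it the round red handle 24 mm across from 12 to 60 mm up (grip it here, best 35 to 50 mm up), on top a steel button 10 mm across up to 66 mm. About 100 to 210 g. Origin: centre of the foot's underside, z up along the gauge. It starts standing in the cup of its own colour, up to 4 mm off the cup's centre.
- gauge_blue: loose upright setting gauge with a blue handle: steel foot disc 30 mm across and 12 mm high, above it the round blue handle 24 mm across from 12 to 60 mm up (grip it here, best 35 to 50 mm up), on top a steel button 10 mm across up to 66 mm. About 100 to 210 g. Origin: centre of the foot's underside, z up along the gauge. It starts standing in the cup of its own colour, up to 4 mm off the cup's centre.
- gauge_green: loose upright setting gauge with a green handle: steel foot disc 30 mm across and 12 mm high, above it the round green handle 24 mm across from 12 to 60 mm up (grip it here, best 35 to 50 mm up), on top a steel button 10 mm across up to 66 mm. About 100 to 210 g. Origin: centre of the foot's underside, z up along the gauge. It starts standing in the cup of its own colour, up to 4 mm off the cup's centre.
- gauge_white: loose upright setting gauge with a white handle: steel foot disc 30 mm across and 12 mm high, above it the round white handle 24 mm across from 12 to 60 mm up (grip it here, best 35 to 50 mm up), on top a steel button 10 mm across up to 66 mm. About 100 to 210 g. Origin: centre of the foot's underside, z up along the gauge. It starts standing in the cup of its own colour, up to 4 mm off the cup's centre.
- cup_red: red square cup, 56 mm by 56 mm, fixed on the storage strip, floor 4 mm thick, rim 14 mm high, 48 mm clear inside. Origin: centre of its underside, 6 mm above the bench. It marks where the red gauge started; the order of the cups along the strip differs from start to start.
- cup_blue: blue square cup, 56 mm by 56 mm, fixed on the storage strip, floor 4 mm thick, rim 14 mm high, 48 mm clear inside. Origin: centre of its underside, 6 mm above the bench. It marks where the blue gauge started; the order of the cups along the strip differs from start to start.
- cup_green: green square cup, 56 mm by 56 mm, fixed on the storage strip, floor 4 mm thick, rim 14 mm high, 48 mm clear inside. Origin: centre of its underside, 6 mm above the bench. It marks where the green gauge started; the order of the cups along the strip differs from start to start.
- cup_white: white square cup, 56 mm by 56 mm, fixed on the storage strip, floor 4 mm thick, rim 14 mm high, 48 mm clear inside. Origin: centre of its underside, 6 mm above the bench. It marks where the white gauge started; the order of the cups along the strip differs from start to start.
- strip: storage strip, fixed: bare aluminium bar 256 mm long, 64 mm wide and 6 mm thick, lying on the bench at any angle, with a yellow end block (20 by 64 mm, 20 mm high) at its +x end. Origin: centre of the bar's underside; x runs along the row towards the yellow end. The four coloured cups stand on it in a row centred at x = -90, -30, 30 and 90 mm.
- tray: inspection tray, fixed: black block 256 mm long, 64 mm wide, 16 mm high, lying on the bench at any angle, with four grey-floored square bays in a row and a yellow end block (20 by 64 mm, 20 mm high) at its +x end. Origin: centre of the underside; x runs along the row towards the yellow end. The bays are 48 mm by 48 mm, centred at x = -90, -30, 30 and 90 mm (y = 0), floor 6 mm above the underside, walls 10 mm higher than the floor. Empty at the start.
- lens: bystander: loose dark steel lens barrel, 34 mm across, 40 mm high, standing near the robot. Origin: centre of its underside.
- bottle: bystander: small loose amber bottle with a black cap, 36 mm across, 70 mm high, standing beyond the racks. Origin: centre of its underside.
- case: bystander: loose shut wooden gauge case, 50 by 80 mm, 22 mm high, lying beyond the racks. Origin: centre of its underside.

How it is judged:
By the outcome, as a careful person would: the job done as asked, in the order asked, and still so for the second after the job is handed in, with the robot touching nothing.
It also fails if it takes over 122 s, if anything falls off the work surface, if the arm or the gripper's body presses on something with over 40 N, if the wrist force passes 120 N, or if a joint passes its speed limit or range.

## Working session

There is one attempt and no reset: what is moved stays moved. The work goes in short steps, Python scripts to look and compute and a shell command to move; the robot and the scene stay as the last step left them, time stands still between calls to the robot, and variables do not carry over. Pictures are saved under pics/ and viewed, and the job is handed in when it is done.

```bash
ls; mkdir -p pics; python3 - <<'E'
from bench import r, imaging
import cv2
print(r.sense())
for n in("scene","top","wrist"):
    c=imaging.camera_info(n);print(n,c)
    im=imaging.snapshot(n);cv2.imwrite(f"pics/{n}0.png",im[:,:,::-1])
E
```

```text
pics
{'time': 0.0, 'joint_pos': array([ 5.84744376e+01,  7.51734682e+00,  8.53309203e+01,  2.70723043e-04,
        8.72600940e+01, -4.89461836e+00]), 'qd': array([-0.00132306, -0.00439615,  0.04372719, -0.00285676, -0.1252038 ,
        0.00045497]), 'joint_efforts': array([-6.86748208e-04, -5.69399464e+01, -5.00555670e+01, -4.62378903e-04,
        1.51408254e-02,  5.19156856e-06]), 'tool_pos': array([268.64653113, 535.87530084, 230.20535458]), 'tcp_rot': array([-1.79892057e+02, -9.51513666e-03,  1.53369034e+02]), 'ft_force': array([-0.17915243, -0.05883366, -0.80889998]), 'wrist_torque': array([ 0.03884257,  0.0322513 , -0.01209161]), 'finger_gap': 85.44670912080566}
scene {'camera_matrix': array([[449.33812728,   0.        , 280.87515506],
       [  0.        , 449.33812728, 203.12738474],
       [  0.        ,   0.        ,   1.        ]]), 'R': array([[-0.02741155,  0.99955687,  0.01160496],
       [ 0.66986096,  0.02698472, -0.74199604],
       [-0.74198039, -0.01256555, -0.67030381]]), 't': array([  40.0053928 , -369.7798564 , 1256.66351648])}
top {'camera_matrix': array([[470.15261483,   0.        , 277.11476837],
       [  0.        , 470.15261483, 215.16918345],
       [  0.        ,   0.        ,   1.        ]]), 'R': array([[-0.0436431 , -0.99904593,  0.00158637],
       [-0.97267501,  0.04212855, -0.22831669],
       [ 0.22803203, -0.01150747, -0.97358563]]), 't': array([ -3.03481212, 606.0829962 , 784.85073481])}
wrist {'camera_matrix': array([[345.799646  ,   0.        , 280.44087042],
       [  0.        , 345.799646  , 207.80196119],
       [  0.        ,   0.        ,   1.        ]]), 'R': array([[ 4.48290230e-01,  8.93887911e-01, -5.20876240e-04],
       [ 8.49593398e-01, -4.25894961e-01,  3.11134281e-01],
       [ 2.77897334e-01, -1.39920991e-01, -9.50365818e-01]]), 't': array([-599.74144656,  -40.33239207,  380.01507391])}
```

View pics/top0.png

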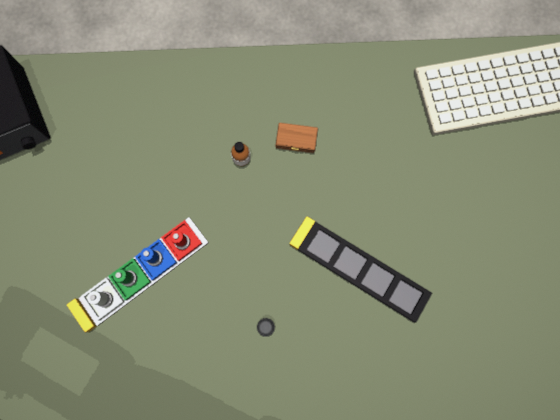

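View pics/scene0.png

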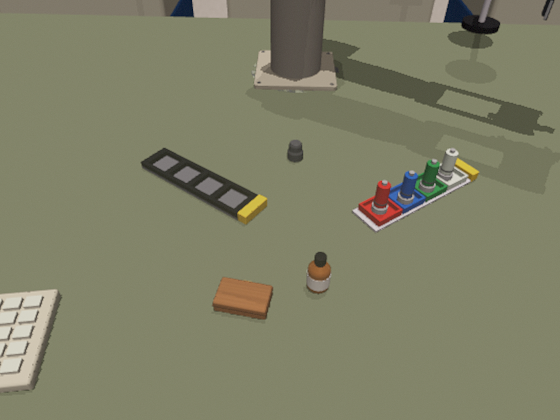

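View pics/wrist0.png

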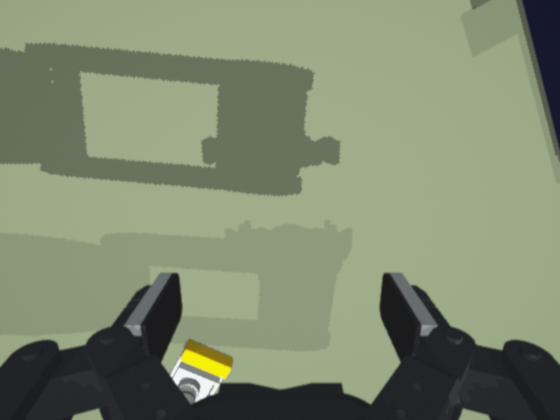

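The yellow end of the strip is at top-view pixel (81,314), and its order from there is white, green, blue, red. The tray's yellow end is at (303,233), with the far bay at about (405,295). So the targets are white to (405,295), green to (376,279), blue to (350,262) and red to (323,246). Next I'll measure.

```bash
cat > h.py <<'E'
import numpy as np, cv2
from bench import r, imaging
from scipy.spatial.transform import Rotation as Ro
def ray(c,uv):
    d=np.linalg.inv(c["camera_matrix"])@np.array([uv[0],uv[1],1.]); R=c["R"]
    return -R.T@c["t"], R.T@d
def plane(c,uv,z):
    o,d=ray(c,uv); return o+d*(z-o[2])/d[2]
def tri(c1,p1,c2,p2):
    A=[];b=[]
    for c,p in((c1,p1),(c2,p2)):
        o,d=ray(c,p);d=d/np.linalg.norm(d);M=np.eye(3)-np.outer(d,d);A.append(M);b.append(M@o)
    return np.linalg.lstsq(np.vstack(A),np.hstack(b),rcond=None)[0]
def proj(c,X):
    p=c["camera_matrix"]@(c["R"]@np.asarray(X,float)+c["t"]);return p[:2]/p[2]
def rel(X,yaw,s=None):
    """shift (cm, tool axes) and rotvec (deg) to pointing-down pose at X with yaw"""
    s=s or r.sense();R0=Ro.from_euler('xyz',s["tcp_rot"],degrees=True)
    R1=Ro.from_euler('xyz',[180,0,yaw],degrees=True)
    return R0.inv().apply(np.asarray(X)-s["tool_pos"])/10,(R0.inv()*R1).as_rotvec(degrees=True)
E
python3 - <<'E'
import cv2
for n,(a,b,x0,x1) in {"top":(205,340,55,445),"scene":(140,240,130,490)}.items():
    im=cv2.imread(f"pics/{n}0.png")[a:b,x0:x1]
    cv2.imwrite(f"pics/{n}0z.png",cv2.resize(im,None,fx=2,fy=2,interpolation=cv2.INTER_NEAREST))
from h import *
for n in("top","scene"):
    c=imaging.camera_info(n);print(n,"cam pos",-c["R"].T@c["t"])
    im=cv2.imread(f"pics/{n}0.png");hsv=cv2.cvtColor(im,cv2.COLOR_BGR2HSV)
    H,S,V=cv2.split(hsv)
    m={"yellow":(H>22)&(H<34)&(S>180)&(V>120),"black":(V<45)&(S<120),"grey":(S<40)&(V>70)&(V<150),
    "red":((H<6)|(H>174))&(S>150)&(V>80),"blue":(H>100)&(H<125)&(S>120),"green":(H>50)&(H<80)&(S>120),"white":(S<30)&(V>175)}
    for k,v in m.items():
        cs,_=cv2.findContours(v.astype('uint8'),cv2.RETR_EXTERNAL,cv2.CHAIN_APPROX_NONE)
        for q in cs:
            if cv2.contourArea(q)>60:
                (cx,cy),wh,ang=cv2.minAreaRect(q)
                if 55<cx<490 and 130<cy<340: print(k,cv2.contourArea(q),np.round([cx,cy],1),np.round(wh,1),round(ang,1), np.round(plane(c,(cx,cy),20),1),'corners',cv2.boxPoints(cv2.minAreaRect(q)).round().tolist())
E
```

```text
top cam pos [410.41822725 -19.53366626 902.5030742 ]
black 373.0 [365.3 272.1] [136.   33.6] 31.9 [ 500.5 -190.5   20. ] corners [[299.0, 250.0], [316.0, 222.0], [432.0, 294.0], [414.0, 322.0]]
grey 118.0 [265. 327.] [12. 12.] 90.0 [408.5   1.3  20. ] corners [[259.0, 321.0], [271.0, 321.0], [271.0, 333.0], [259.0, 333.0]]
grey 152.5 [104.8 299.3] [14.8 14.8] 14.0 [471.2 295.4  20. ] corners [[96.0, 305.0], [99.0, 290.0], [114.0, 294.0], [110.0, 308.0]]
grey 599.0 [405.1 296.6] [26.2 24.9] 30.3 [ 451.9 -260.1   20. ] corners [[387.0, 301.0], [400.0, 279.0], [423.0, 292.0], [410.0, 314.0]]
grey 597.5 [377.2 279.2] [26.1 24.9] 31.0 [ 486.1 -211.6   20. ] corners [[360.0, 283.0], [372.0, 262.0], [395.0, 275.0], [382.0, 297.0]]
grey 594.5 [349.8 262.4] [26.1 24.5] 31.0 [ 519.9 -162.8   20. ] corners [[332.0, 266.0], [345.0, 245.0], [367.0, 259.0], [355.0, 280.0]]
grey 581.5 [323.1 245.9] [26.1 24.3] 32.0 [ 553.5 -114.6   20. ] corners [[306.0, 249.0], [318.0, 229.0], [341.0, 242.0], [328.0, 263.0]]
red 794.0 [180.9 240.1] [29.2 29. ] 53.1 [576.4 155.1  20. ] corners [[161.0, 237.0], [184
[... 1704 characters left out ...]
48.0], [289.0, 148.0]]
red 908.5 [383.6 204.3] [37.6 39.5] 40.8 [570.7 162.4  20. ] corners [[356.0, 207.0], [382.0, 177.0], [411.0, 202.0], [385.0, 231.0]]
blue 723.5 [408.6 192. ] [32.9 35.5] 47.0 [534.4 214.5  20. ] corners [[384.0, 192.0], [410.0, 168.0], [433.0, 192.0], [407.0, 216.0]]
green 261.5 [433.9 179.9] [29.5 35. ] 31.0 [496.  270.3  20. ] corners [[412.0, 187.0], [430.0, 157.0], [455.0, 172.0], [437.0, 202.0]]
white 189.0 [414.  206.5] [ 26.3 119.8] 75.4 [574.5 216.8  20. ] corners [[353.0, 209.0], [469.0, 179.0], [475.0, 204.0], [359.0, 234.0]]
white 91.0 [452.  175.9] [13.9 27.4] 62.1 [482.1 308.8  20. ] corners [[437.0, 176.0], [461.0, 163.0], [467.0, 176.0], [443.0, 188.0]]
```

View pics/top0z.png

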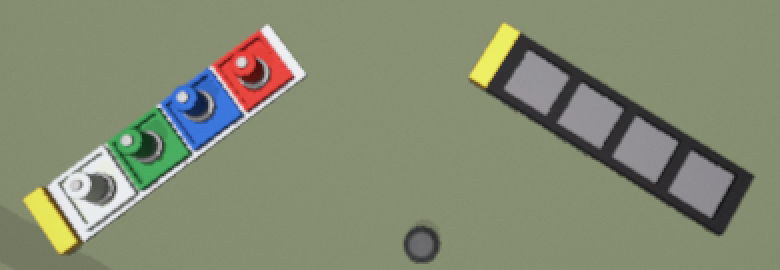

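View pics/scene0z.png

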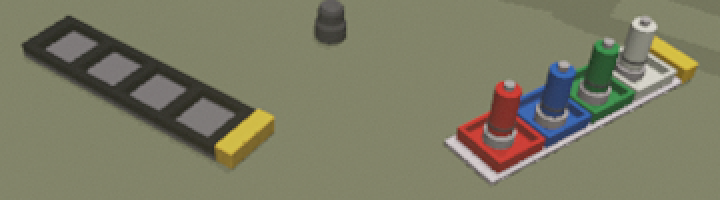

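```bash
python3 - <<'E'
from h import *
T,S=imaging.camera_info("top"),imaging.camera_info("scene")
bt=[(405.1,296.6),(377.2,279.2),(349.8,262.4),(323.1,245.9)]
bs=[(165.4,162.8),(186.2,174),(208.8,185.4),(232.4,198.2)]
P=[]
for a,b in zip(bt,bs):
    p,q=plane(T,a,6),plane(S,b,6);print(p.round(1),q.round(1),tri(T,a,S,b).round(1));P+= [(p+q)/2]
P=np.array(P);print(np.diff(P,axis=0).round(1),np.linalg.norm(np.diff(P,axis=0),axis=1))
d=P[3]-P[0];print("tray dir",np.degrees(np.arctan2(d[1],d[0])),"centre",P.mean(0))
G={"white":((92.5,297.5),(452.5,150.5)),"green":((118,275.5),(433.5,161.5)),"blue":((145.5,254),(411.5,173)),"red":((176,236),(384.5,182.5))}
Q=[]
for k,(a,b) in G.items():
    print(k,tri(T,a,S,b).round(1),plane(T,a,76).round(1),plane(S,b,76).round(1));Q+=[tri(T,a,S,b)]
d=Q[0]-Q[3];print("strip dir",np.degrees(np.arctan2(d[1],d[0])))
# cups from top: outline rim z~20 (mixed)
for k,a in {"red":(180.9,240.1),"blue":(155.1,258.9),"green":(128.8,278.8)}.items(): print(k,plane(T,a,18).round(1))
print("lens",plane(T,(265,327),40))
E
```

```text
[ 452.6 -264.     6. ] [ 445.4 -265.8    6. ] [ 452.4 -263.    11.3]
[ 487.4 -214.5    6. ] [ 480.4 -216.4    6. ] [ 487.  -213.9   11.2]
[ 521.6 -165.1    6. ] [ 513.9 -166.2    6. ] [ 520.9 -164.3   11.9]
[ 555.7 -116.1    6. ] [ 549.5 -116.4    6. ] [ 554.9 -115.5   10.8]
[[34.9 49.5  0. ]
 [33.9 49.9  0. ]
 [34.8 49.4  0. ]] [60.54065164 60.26135498 60.42651431]
tray dir 55.13054070607051 centre [ 500.82425047 -190.56018722    6.        ]
white [471.7 298.2  73. ] [471.4 296.8  76. ] [475.8 296.5  76. ]
green [507.9 254.7  72.9] [507.6 253.9  76. ] [512.3 252.6  76. ]
blue [544.  207.3  72.8] [543.5 206.6  76. ] [548.2 205.7  76. ]
red [574.2 154.   73.7] [573.6 152.8  76. ] [576.8 153.9  76. ]
strip dir 125.4113413856235
red [576.7 155.5  18. ]
blue [542.7 204.1  18. ]
green [507.4 252.7  18. ]
lens [408.56849692   0.8190236   40.        ]
```

```bash
python3 - <<'E'
from h import *
print(*[x.round(2) for x in rel([472.5,297.5,150],125.4)])
s=r.sense();c=imaging.camera_info("wrist")
print(proj(c,s["tool_pos"]), proj(c,s["tool_pos"]-[0,0,100]))
E
```

```text
[-28.91 -12.18   8.06] [-8.000e-02  1.000e-02  2.797e+01]
[279.70084815 275.15486511] [280.0145391  208.07774916]
```

```bash
python3 -m creep '-4 -1.7 1 0 0 4 8.5; -8 -3.4 2 0 0 8 8.5; -12 -5 3 0 0 12 8.5; -16 -6.7 4 0 0 16 8.5; -20 -8.4 5.5 0 0 20 8.5; -24 -10.1 6.5 0 0 24 8.5; -27 -11.5 7.5 0 0 27 8.5; -28.9 -12.2 8.1 0 0 28 8.5; -28.9 -12.2 8.1 0 0 28 8.5; -28.9 -12.2 8.1 0 0 28 8.5; -28.9 -12.2 8.1 0 0 28 8.5; -28.9 -12.2 8.1 0 0 28 8.5' 40
python3 - <<'E'
from h import *
s=r.sense();c=imaging.camera_info("wrist");im=imaging.snapshot("wrist")
cv2.imwrite("pics/w1.png",im[:,:,::-1]);print(s["tool_pos"],s["tcp_rot"],s["ft_force"])
for z in(76,10):print(proj(c,[s["tool_pos"][0],s["tool_pos"][1],z]),proj(c,[472,298,z]))
E
```

```text
time: 1.35
tool_pos: [471.8, 298.3, 150.0]
tcp_rot: [-180.0, 0.0, 125.5]
ft_force: [0.1, 0.2, -0.1]
finger_gap: 85.2
[471.80482628 298.3147588  150.02029978] [-1.79956687e+02  2.44891721e-02  1.25466221e+02] [ 0.1122436   0.18967455 -0.10245046]
[279.86124968 220.48363603] [279.82617814 221.00252375]
[279.93346828 193.61765145] [279.90585079 194.03634345]
```

View pics/w1.png

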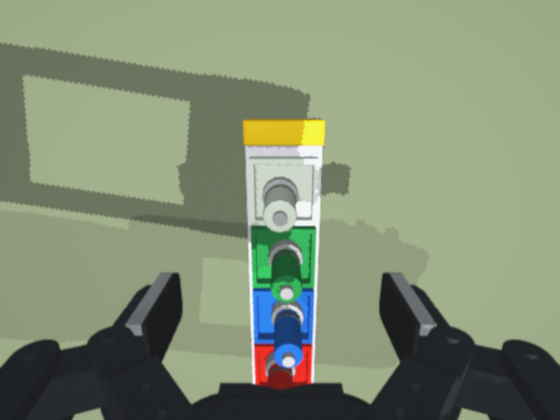

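White button at (280,218) sits on the tool axis (280,220). Strip is aligned, so measure all four from this view.

```bash
python3 - <<'E'
from h import *
c=imaging.camera_info("wrist");s=r.sense()
for k,p in {"white":(280,218),"green":(286.5,293.5),"blue":(288.5,361)}.items(): print(k,plane(c,p,76).round(1))
for p in((243,146),(326,146)):print(plane(c,p,20))
x=plane(c,(280,218),76)
for z in(33,):print(*[v.round(2) for v in rel([x[0],x[1],z],125.5)])
E
```

```text
white [470.9 299.8  76. ]
green [508.1 255.5  76. ]
blue [544.3 207.9  76. ]
[424.09688388 315.36578617  20.        ]
[477.16279214 353.15716665  20.        ]
[ 0.18  0.02 11.7 ] [-0.04  0.03 -0.04]
```

```bash
python3 -m creep '0.1 0 3 0 0 0 8.5; 0.2 0 6 0 0 0 8.5; 0.2 0 9 0 0 0 8.5; 0.2 0 11 0 0 0 8.5; 0.2 0 11.7 0 0 0 8.5; 0.2 0 11.7 0 0 0 8.5; 0.2 0 11.7 0 0 0 1.8; 0.2 0 11.7 0 0 0 1.8; 0.2 0 11.7 0 0 0 1.8; 0.2 0 11.7 0 0 0 1.8; 0.2 0 11.7 0 0 0 1.8; 0.2 0 11.7 0 0 0 1.8; 0.2 0 11.7 0 0 0 1.8; 0.2 0 11.7 0 0 0 1.8; 0.2 0 11.7 0 0 0 1.8; 0.2 0 11.7 0 0 0 1.8' 40
```

```text
time: 3.0
tool_pos: [471.2, 300.1, 33.8]
tcp_rot: [180.0, 0.0, 125.5]
ft_force: [-1.9, -1.0, 5.3]
finger_gap: 22.8
```

```bash
python3 -m creep '0 0 -0.5 0 0 0 1.8; 0 0 -1.5 0 0 0 1.8; 0 0 -3 0 0 0 1.8; 0 0 -5 0 0 0 1.8; 0 0 -7.5 0 0 0 1.8; 0 0 -10 0 0 0 1.8; 0 0 -12 0 0 0 1.8; 0 0 -12 0 0 0 1.8; 0 0 -12 0 0 0 1.8' 40
python3 - <<'E'
from h import *
s=r.sense();c=imaging.camera_info("wrist");im=imaging.snapshot("wrist")
cv2.imwrite("pics/w2.png",im[:,:,::-1]);print(s["tool_pos"],s["finger_gap"],s["ft_force"])
print(rel([453,-263,150],55.2))
E
```

```text
time: 3.9
tool_pos: [471.4, 300.2, 154.5]
tcp_rot: [179.9, 0.1, 125.5]
ft_force: [-0.3, -1.1, -1.9]
finger_gap: 23.1
[471.43619823 300.24508073 154.49943294] 23.093211655288822 [-0.25631263 -1.08283415 -1.91960658]
(array([-44.81877945, -34.09706984,   0.35602685]), array([4.22314865e-03, 4.01131636e-02, 7.02631023e+01]))
```

View pics/w2.png

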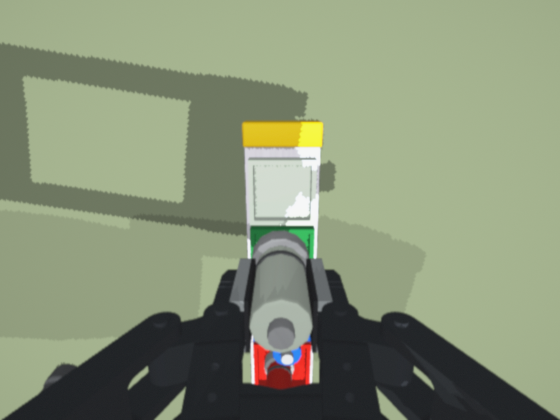

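```bash
python3 -m creep '-1.6 -1.2 0 0 0 2 1.8; -4.8 -3.6 0 0 0 6 1.8; -8 -6 0 0 0 11 1.8; -11.5 -8.8 0 0 0 17 1.8; -15 -11.4 0 0 0 23 1.8; -18.5 -14.1 0 0 0 29 1.8; -22 -16.7 0 0 0 35 1.8; -25.5 -19.4 0 0 0 41 1.8; -29 -22.1 0 0 0 47 1.8; -32.5 -24.7 0 0 0 53 1.8; -36 -27.4 0 0 0 59 1.8; -39 -29.7 0 0 0 63 1.8; -41.6 -31.7 0 0 0 67 1.8; -43.6 -33.2 0 0 0 69 1.8; -44.6 -33.9 0.3 0 0 70 1.8; -44.8 -34.1 0.3 0 0 70.3 1.8; -44.8 -34.1 0.3 0 0 70.3 1.8; -44.8 -34.1 0.3 0 0 70.3 1.8' 40
python3 - <<'E'
from h import *
s=r.sense();c=imaging.camera_info("wrist");im=imaging.snapshot("wrist")
cv2.imwrite("pics/w3.png",im[:,:,::-1]);print(s["tool_pos"],s["tcp_rot"],s["finger_gap"],s["ft_force"])
for z in (16,6):print(proj(c,[s["tool_pos"][0],s["tool_pos"][1],z]))
im=imaging.snapshot("top");cv2.imwrite("pics/t3.png",im[:,:,::-1])
E
```

```text
time: 5.75
tool_pos: [452.8, -261.6, 150.1]
tcp_rot: [-180.0, 0.0, 55.3]
ft_force: [-0.2, -0.1, -1.7]
finger_gap: 23.2
[ 452.79305155 -261.57767317  150.1043259 ] [-1.79960276e+02  9.02887847e-03  5.52513340e+01] 23.245025637529913 [-0.2037068  -0.1291272  -1.66329387]
[280.5605502  196.05438391]
[280.55868062 192.83446013]
```

View pics/w3.png

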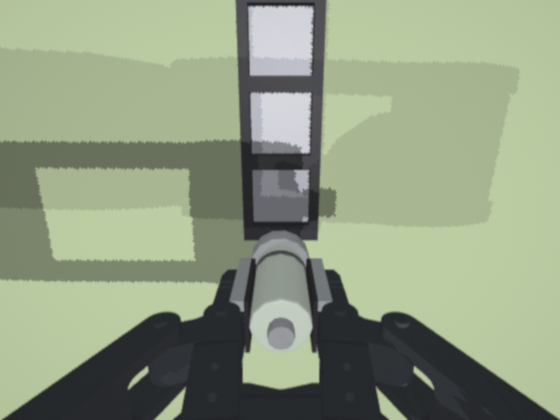

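View pics/t3.png

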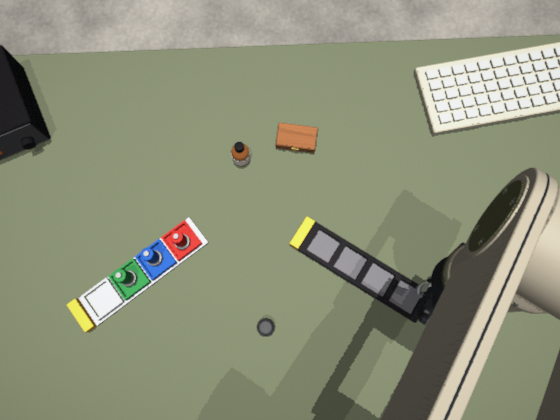

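```bash
python3 - <<'E'
from h import *
c=imaging.camera_info("wrist");s=r.sense();t=s["tool_pos"];R=Ro.from_euler('xyz',s["tcp_rot"],degrees=True)
im=cv2.imread("pics/w3.png");cv2.imwrite("pics/w3z.png",cv2.resize(im[:250,220:350],None,fx=3,fy=3,interpolation=cv2.INTER_NEAREST)[150:])
def L(p,z): return R.inv().apply(plane(c,p,z)-t).round(1)[:2]
for nm,p,z in [("near rim",(280,222),16),("far floor",(280,168),6),("left floor",(252,195),6),("right floor",(310,195),6),("outer L",(243.5,222),16),("outer R",(318.5,222),16),
 ("bay3 near",(280,154),16),("bay3 far",(280,93),6),("bay2 near",(280,76),16),("bay2 far",(280,6),6),("end",(280,239),0),("end16",(280,239),16)]: print(nm,L(p,z))
E
```

```text
near rim [-23.2  -0.4]
far floor [21.6 -0.4]
left floor [ -2.  -24.6]
right floor [-2.  25.5]
outer L [-23.2 -31.6]
outer R [-23.2  32.5]
bay3 near [35.  -0.4]
bay3 far [81.6 -0.4]
bay2 near [93.7 -0.3]
bay2 far [142.3  -0.3]
end [-45.8  -0.4]
end16 [-39.   -0.4]
```

View pics/w3z.png

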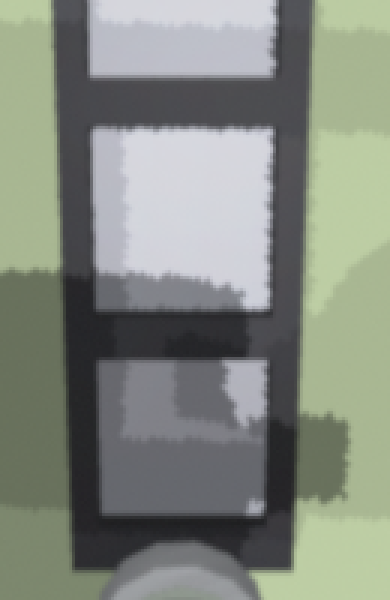

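```bash
python3 -m creep '0 0 2 0 0 0 1.8; -0.1 0 5 0 0 0 1.8; -0.1 0 8 0 0 0 1.8; -0.1 0 10 0 0 0 1.8; -0.1 0 11 0 0 0 1.8; -0.1 0 11.5 0 0 0 1.8; -0.1 0 11.8 0 0 0 1.8; -0.1 0 11.8 0 0 0 1.8; -0.1 0 11.8 0 0 0 1.8' 40
```

```text
time: 6.75
tool_pos: [453.3, -263.1, 33.7]
tcp_rot: [179.9, 0.0, 55.3]
ft_force: [-0.4, 0.4, -1.3]
finger_gap: 23.3
```

```bash
for i in 1; do python3 -m creep '0 0 0.1 0 0 0 1.8; 0 0 0.2 0 0 0 1.8; 0 0 0.2 0 0 0 1.8' 40; done
```

```text
time: 7.05
tool_pos: [453.4, -263.2, 31.9]
tcp_rot: [179.9, 0.0, 55.3]
ft_force: [0.5, 0.2, -1.8]
finger_gap: 23.0
```

```bash
python3 -m creep '0 0 0.1 0 0 0 1.8; 0 0 0.15 0 0 0 1.8; 0 0 0.15 0 0 0 1.8' 40
```

```text
time: 7.35
tool_pos: [453.3, -263.2, 30.2]
tcp_rot: [179.9, 0.0, 55.3]
ft_force: [0.5, 0.6, -1.7]
finger_gap: 23.0
```

```bash
python3 -m creep '0 0 0.1 0 0 0 1.8; 0 0 0.1 0 0 0 1.8' 40;
```

```text
time: 7.55
tool_pos: [453.5, -263.3, 29.8]
tcp_rot: [179.9, 0.0, 55.3]
ft_force: [-2.7, 1.6, 5.5]
finger_gap: 22.6
```

Foot is on the bay floor at 5.5 N. Release and rise.

```bash
python3 -m creep '0 0 0 0 0 0 2.6; 0 0 0 0 0 0 3; 0 0 0 0 0 0 3.5; 0 0 0 0 0 0 4.5; 0 0 0 0 0 0 6; 0 0 0 0 0 0 8; 0 0 0 0 0 0 8.5; 0 0 0 0 0 0 8.5; 0 0 0 0 0 0 8.5; 0 0 -1 0 0 0 8.5; 0 0 -3 0 0 0 8.5; 0 0 -6 0 0 0 8.5; 0 0 -9 0 0 0 8.5; 0 0 -12 0 0 0 8.5; 0 0 -12 0 0 0 8.5; 0 0 -12 0 0 0 8.5' 40
python3 - <<'E'
from h import *
s=r.sense();c=imaging.camera_info("wrist");im=imaging.snapshot("wrist")
cv2.imwrite("pics/w4.png",im[:,:,::-1]);print(s["tool_pos"],s["finger_gap"],s["ft_force"])
print(rel([508,255,150],125.5))
E
```

```text
time: 9.15
tool_pos: [453.9, -263.6, 151.4]
tcp_rot: [179.7, 0.0, 55.3]
ft_force: [0.1, -0.1, -1.1]
finger_gap: 85.2
[ 453.922016   -263.58655753  151.4182138 ] 85.18240232183072 [ 0.14425821 -0.10074814 -1.08694504]
(array([ 45.69346865, -25.0098626 ,  -0.08653616]), array([  0.12116623,   0.11112665, -70.234749  ]))
```

View pics/w4.png

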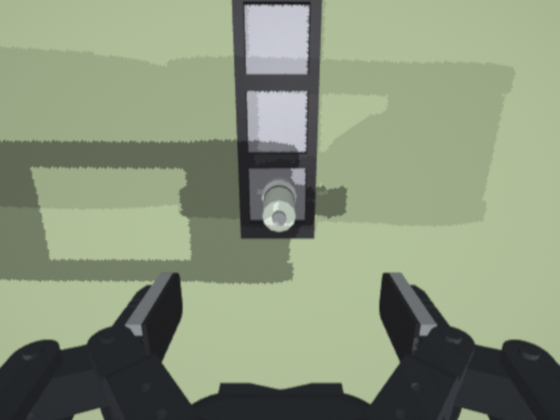

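White gauge stands upright in the end bay (button at (279,216), foot about centred). Back for green.

```bash
python3 -m creep '1.6 -0.9 0 0 0 -2 8.5; 4.8 -2.6 0 0 0 -6 8.5; 8.3 -4.5 0 0 0 -12 8.5; 12 -6.6 0 0 0 -18 8.5; 15.8 -8.6 0 0 0 -24 8.5; 19.5 -10.7 0 0 0 -30 8.5; 23.2 -12.7 0 0 0 -36 8.5; 27 -14.8 0 0 0 -42 8.5; 30.7 -16.8 0 0 0 -48 8.5; 34.4 -18.8 0 0 0 -54 8.5; 38 -20.8 0 0 0 -60 8.5; 41.5 -22.7 0 0 0 -65 8.5; 44.2 -24.2 0 0 0 -68.5 8.5; 45.7 -25 0 0 0 -70.2 8.5; 45.7 -25 0 0 0 -70.2 8.5; 45.7 -25 0 0 0 -70.2 8.5; 45.7 -25 0 0 0 -70.2 8.5' 40
python3 - <<'E'
from h import *
s=r.sense();c=imaging.camera_info("wrist");im=imaging.snapshot("wrist")
cv2.imwrite("pics/w5.png",im[:,:,::-1]);print(s["tool_pos"],s["tcp_rot"],s["ft_force"])
print(proj(c,[s["tool_pos"][0],s["tool_pos"][1],76]),proj(c,[508,255,76]))
print(rel([508,255,33],125.5))
E
```

```text
time: 10.9
tool_pos: [508.0, 253.6, 148.7]
tcp_rot: [-180.0, 0.2, 125.3]
ft_force: [-0.5, 0.2, -0.1]
finger_gap: 84.7
[507.9643012  253.55406603 148.65721677] [-1.79965625e+02  1.60967276e-01  1.25349588e+02] [-0.47108615  0.16193385 -0.14936763]
[279.89817819 220.92520132] [281.20194143 219.28707106]
(array([ 0.16092304,  0.07611631, 11.58831316]), array([-0.00937468,  0.16265737, -0.15952123]))
```

View pics/w5.png

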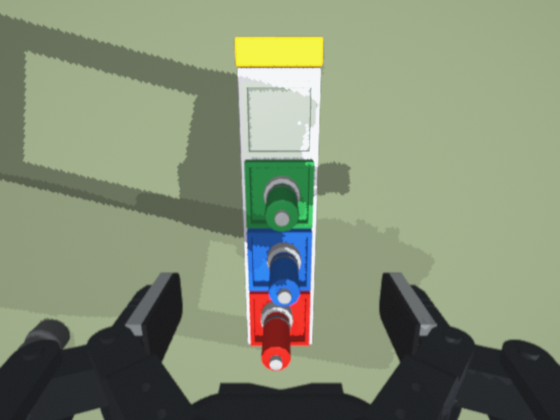

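Green button at (281,219) agrees with the target (508,255).

```bash
python3 -m creep '0.1 0.1 3 0 0 0 8.5; 0.15 0.1 6 0 0 0 8.5; 0.15 0.1 9 0 0 0 8.5; 0.15 0.1 11 0 0 0 8.5; 0.15 0.1 11.6 0 0 0 8.5; 0.15 0.1 11.6 0 0 0 8.5; 0.15 0.1 11.6 0 0 0 1.8; 0.15 0.1 11.6 0 0 0 1.8; 0.15 0.1 11.6 0 0 0 1.8; 0.15 0.1 11.6 0 0 0 1.8; 0.15 0.1 11.6 0 0 0 1.8; 0.15 0.1 11.6 0 0 0 1.8; 0.15 0.1 11.6 0 0 0 1.8; 0.15 0.1 11.6 0 0 0 1.8; 0.15 0.1 11.6 0 0 0 1.8; 0.15 0.1 11.6 0 0 0 1.8' 40
```

```text
time: 12.55
tool_pos: [508.8, 255.3, 33.7]
tcp_rot: [179.9, 0.2, 125.3]
ft_force: [-1.4, -0.7, 5.4]
finger_gap: 23.0
```

```bash
python3 -m creep '0 0 -0.5 0 0 0 1.8; 0 0 -1.5 0 0 0 1.8; 0 0 -3 0 0 0 1.8; 0 0 -5 0 0 0 1.8; 0 0 -7.5 0 0 0 1.8; 0 0 -10 0 0 0 1.8; 0 0 -12 0 0 0 1.8; 0 0 -12 0 0 0 1.8; 0 0 -12 0 0 0 1.8' 40
python3 - <<'E'
from h import *
s=r.sense();c=imaging.camera_info("wrist");im=imaging.snapshot("wrist")
cv2.imwrite("pics/w6.png",im[:,:,::-1]);print(s["tool_pos"],s["finger_gap"],s["ft_force"])
print(rel([487,-213.5,150],55.2))
E
```

```text
time: 13.45
tool_pos: [508.8, 255.7, 154.4]
tcp_rot: [179.9, 0.2, 125.3]
ft_force: [-0.5, -0.2, -1.8]
finger_gap: 22.8
[508.7782047  255.68997479 154.36974731] 22.83419963940106 [-0.48759343 -0.19248488 -1.78647714]
(array([-37.0284607 , -28.84192816,   0.40877242]), array([ 0.11116085,  0.14014032, 70.14969375]))
```

View pics/w6.png

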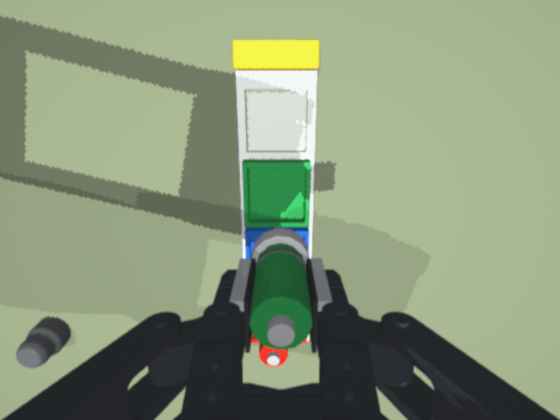

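Green is held upright and clear of the strip. Carry it to the next bay.

```bash
python3 -m creep '-1.3 -1 0 0 0 2 1.8; -4 -3.1 0 0 0 7 1.8; -7 -5.5 0 0 0 13 1.8; -10 -7.8 0 0 0 19 1.8; -13 -10.1 0 0 0 25 1.8; -16 -12.5 0 0 0 31 1.8; -19 -14.8 0 0 0 37 1.8; -22 -17.1 0 0 0 43 1.8; -25 -19.5 0 0 0 49 1.8; -28 -21.8 0 0 0 55 1.8; -31 -24.1 0 0 0 60 1.8; -33.7 -26.2 0 0 0 65 1.8; -35.7 -27.8 0.2 0 0 68.5 1.8; -36.8 -28.7 0.4 0 0 70.1 1.8; -37 -28.8 0.4 0 0 70.1 1.8; -37 -28.8 0.4 0 0 70.1 1.8; -37 -28.8 0.4 0 0 70.1 1.8' 40
python3 - <<'E'
from h import *
s=r.sense();c=imaging.camera_info("wrist");im=imaging.snapshot("wrist")
cv2.imwrite("pics/w7.png",im[:,:,::-1]);print(s["tool_pos"],s["tcp_rot"],s["finger_gap"],s["ft_force"])
for z in (16,6):print(proj(c,[s["tool_pos"][0],s["tool_pos"][1],z]))
print(rel([487.5,-213.7,32],55.2))
t=s["tool_pos"];R=Ro.from_euler('xyz',s["tcp_rot"],degrees=True)
for p,z in[((280,222),16),((280,168),6)]:print(R.inv().apply(plane(c,p,z)-t).round(1)[:2])
E
```

```text
time: 15.2
tool_pos: [487.1, -211.8, 149.8]
tcp_rot: [179.9, 0.0, 55.3]
ft_force: [0.3, -0.9, -1.2]
finger_gap: 23.0
[ 487.11526258 -211.8490533   149.80384043] [1.79885803e+02 2.85106116e-02 5.53471971e+01] 23.001929201047048 [ 0.28354349 -0.87963971 -1.22493538]
[280.14094133 196.057283  ]
[280.12147328 192.82957944]
(array([-0.13449103,  0.0958508 , 11.79769568]), array([0.1382374 , 0.03194327, 0.1576558 ]))
[-23.   -0.4]
[21.7 -0.4]
```

View pics/w7.png

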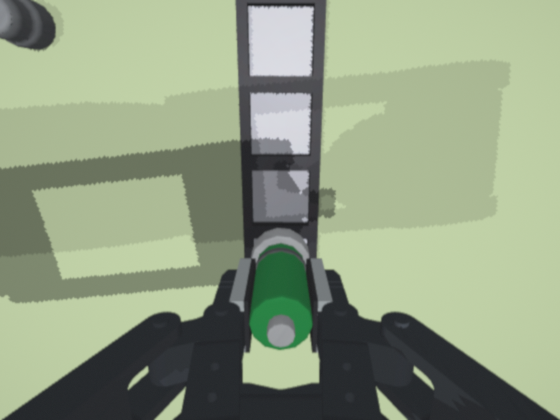

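The bay sits in the same spot relative to the tool as last time (rows 169–223, centred at column 280). Lower.

```bash
python3 -m creep '0 0 2 0 0 0 1.8; -0.1 0 5 0 0 0 1.8; -0.1 0 8 0 0 0 1.8; -0.1 0 10 0 0 0 1.8; -0.1 0 11 0 0 0 1.8; -0.1 0 11.5 0 0 0 1.8; -0.1 0 11.7 0 0 0 1.8; -0.1 0 11.8 0 0 0 1.8; -0.1 0 11.8 0 0 0 1.8' 40; python3 -m creep '0 0 0.1 0 0 0 1.8; 0 0 0.2 0 0 0 1.8; 0 0 0.2 0 0 0 1.8' 40
```

```text
time: 16.15
tool_pos: [487.7, -213.2, 33.0]
tcp_rot: [179.8, 0.0, 55.4]
ft_force: [0.2, -0.3, -1.9]
finger_gap: 23.0
time: 16.45
tool_pos: [487.8, -213.4, 31.2]
tcp_rot: [179.7, 0.0, 55.4]
ft_force: [-0.1, 0.3, -0.9]
finger_gap: 23.4
```

```bash
python3 -m creep '0 0 0.1 0 0 0 1.8; 0 0 0.15 0 0 0 1.8; 0 0 0.15 0 0 0 1.8' 40
```

```text
time: 16.75
tool_pos: [487.8, -213.3, 29.7]
tcp_rot: [179.7, 0.0, 55.4]
ft_force: [0.2, -0.1, -1.2]
finger_gap: 23.2
```

```bash
python3 -m creep '0 0 0.05 0 0 0 1.8; 0 0 0.1 0 0 0 1.8' 40
```

```text
time: 16.95
tool_pos: [487.9, -213.4, 29.6]
tcp_rot: [179.8, 0.0, 55.4]
ft_force: [-6.4, 3.2, 13.5]
finger_gap: 22.8
```

Contact at 13.5 N, so release.

```bash
python3 -m creep '0 0 -0.05 0 0 0 1.8; 0 0 -0.05 0 0 0 2.6; 0 0 -0.05 0 0 0 3; 0 0 -0.05 0 0 0 3.5; 0 0 -0.05 0 0 0 4.5; 0 0 -0.05 0 0 0 6; 0 0 -0.05 0 0 0 8; 0 0 -0.05 0 0 0 8.5; 0 0 -0.05 0 0 0 8.5; 0 0 -0.05 0 0 0 8.5; 0 0 -1 0 0 0 8.5; 0 0 -3 0 0 0 8.5; 0 0 -6 0 0 0 8.5; 0 0 -9 0 0 0 8.5; 0 0 -12 0 0 0 8.5; 0 0 -12 0 0 0 8.5; 0 0 -12 0 0 0 8.5' 40
python3 - <<'E'
from h import *
s=r.sense();c=imaging.camera_info("wrist");im=imaging.snapshot("wrist")
cv2.imwrite("pics/w8.png",im[:,:,::-1]);print(s["tool_pos"],s["finger_gap"],s["ft_force"])
print(rel([544,207.5,150],125.5))
E
```

```text
time: 18.65
tool_pos: [488.3, -213.5, 151.2]
tcp_rot: [179.6, 0.0, 55.4]
ft_force: [0.2, -0.2, -0.6]
finger_gap: 85.2
[ 488.26594677 -213.46595223  151.22003832] 85.17333160608034 [ 0.20821951 -0.22556874 -0.60820958]
(array([ 37.81249649, -19.24436211,  -0.12790269]), array([  0.2196534,   0.1779059, -70.13514  ]))
```

View pics/w8.png

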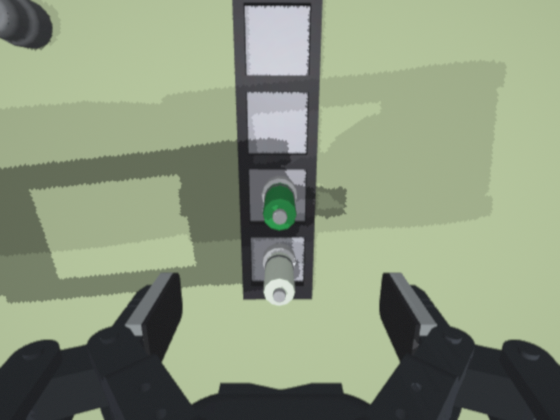

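White (279,293) and green (279,215) stand upright in the two end bays. Next is blue.

```bash
python3 -m creep '1.3 -0.7 0 0 0 -2 8.5; 4 -2 0 0 0 -7 8.5; 7 -3.6 0 0 0 -13 8.5; 10 -5.1 0 0 0 -19 8.5; 13 -6.6 0 0 0 -25 8.5; 16 -8.1 0 0 0 -31 8.5; 19 -9.7 0 0 0 -37 8.5; 22 -11.2 0 0 0 -43 8.5; 25 -12.7 0 0 0 -49 8.5; 28.5 -14.5 0 0 0 -55 8.5; 32 -16.3 0 0 0 -61 8.5; 35 -17.8 0 0.1 0 -66 8.5; 37 -18.8 -0.1 0.2 0.2 -69 8.5; 37.8 -19.2 -0.1 0.2 0.2 -70.1 8.5; 37.8 -19.2 -0.1 0.2 0.2 -70.1 8.5; 37.8 -19.2 -0.1 0.2 0.2 -70.1 8.5; 37.8 -19.2 -0.1 0.2 0.2 -70.1 8.5' 40
python3 - <<'E'
from h import *
s=r.sense();c=imaging.camera_info("wrist");im=imaging.snapshot("wrist")
cv2.imwrite("pics/w9.png",im[:,:,::-1]);print(s["tool_pos"],s["tcp_rot"],s["ft_force"])
print(proj(c,[s["tool_pos"][0],s["tool_pos"][1],76]),proj(c,[544.2,207.7,76]))
print(rel([544.2,207.7,33],125.5))
E
```

```text
time: 20.4
tool_pos: [544.1, 206.0, 149.4]
tcp_rot: [-180.0, -0.0, 125.4]
ft_force: [-0.7, -0.3, 0.0]
finger_gap: 85.2
[544.06457209 205.97753998 149.39177106] [-1.79981346e+02 -3.28603549e-03  1.25360103e+02] [-0.66539133 -0.33596734  0.01905982]
[279.86411481 220.84272842] [281.52673301 218.97113218]
(array([ 0.14800484,  0.09495804, 11.65946723]), array([ 0.00546895,  0.00468637, -0.14621541]))
```

View pics/w9.png

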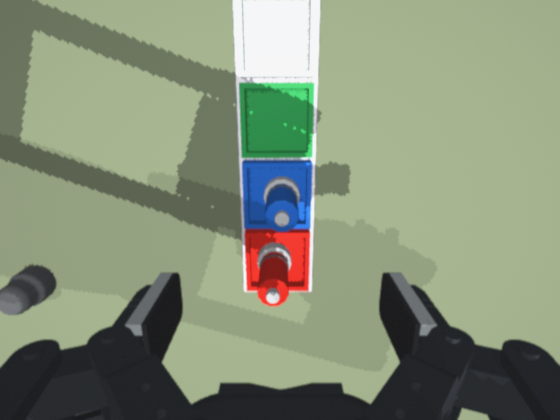

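Blue button at (282,219) agrees with the target.

```bash
python3 -m creep '0.1 0.1 3 0 0 0 8.5; 0.15 0.1 6 0 0 0 8.5; 0.15 0.1 9 0 0 0 8.5; 0.15 0.1 11 0 0 0 8.5; 0.15 0.1 11.6 0 0 0 8.5; 0.15 0.1 11.6 0 0 0 8.5; 0.15 0.1 11.6 0 0 0 1.8; 0.15 0.1 11.6 0 0 0 1.8; 0.15 0.1 11.6 0 0 0 1.8; 0.15 0.1 11.6 0 0 0 1.8; 0.15 0.1 11.6 0 0 0 1.8; 0.15 0.1 11.6 0 0 0 1.8; 0.15 0.1 11.6 0 0 0 1.8; 0.15 0.1 11.6 0 0 0 1.8; 0.15 0.1 11.6 0 0 0 1.8; 0.15 0.1 11.6 0 0 0 1.8' 40
```

```text
time: 22.05
tool_pos: [544.7, 207.9, 34.4]
tcp_rot: [179.9, 0.0, 125.4]
ft_force: [-0.8, -0.8, 6.4]
finger_gap: 22.7
```

```bash
python3 -m creep '0 0 -0.5 0 0 0 1.8; 0 0 -1.5 0 0 0 1.8; 0 0 -3 0 0 0 1.8; 0 0 -5 0 0 0 1.8; 0 0 -7.5 0 0 0 1.8; 0 0 -10 0 0 0 1.8; 0 0 -12 0 0 0 1.8; 0 0 -12 0 0 0 1.8; 0 0 -12 0 0 0 1.8' 40
python3 - <<'E'
from h import *
s=r.sense();c=imaging.camera_info("wrist");im=imaging.snapshot("wrist")
cv2.imwrite("pics/w10.png",im[:,:,::-1]);print(s["tool_pos"],s["finger_gap"],s["ft_force"])
print(rel([521.7,-163.8,150],55.2))
E
```

```text
time: 22.95
tool_pos: [544.9, 208.0, 155.0]
tcp_rot: [179.9, 0.1, 125.4]
ft_force: [-0.6, 0.0, -2.1]
finger_gap: 23.0
[544.90723069 208.00806063 155.02823914] 22.966639931400877 [-0.58289393  0.0051096  -2.09062834]
(array([-29.00643667, -23.33531843,   0.36796824]), array([ 2.44373374e-02, -5.30310138e-03,  7.01615321e+01]))
```

View pics/w10.png

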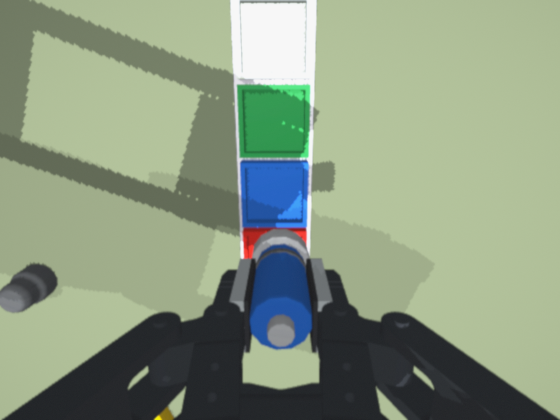

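Blue is held upright with its cup empty below. Carry it to the third bay.

```bash
python3 -m creep '-1 -0.8 0 0 0 2 1.8; -3 -2.4 0 0 0 7 1.8; -5.4 -4.3 0 0 0 13 1.8; -7.9 -6.3 0 0 0 19 1.8; -10.3 -8.3 0 0 0 25 1.8; -12.8 -10.3 0 0 0 31 1.8; -15.3 -12.3 0 0 0 37 1.8; -17.7 -14.3 0 0 0 43 1.8; -20.2 -16.3 0 0 0 49 1.8; -22.7 -18.3 0 0 0 55 1.8; -25 -20.1 0 0 0 60.5 1.8; -27 -21.7 0.2 0 0 65.5 1.8; -28.3 -22.8 0.4 0 0 68.8 1.8; -29 -23.3 0.4 0 0 70.2 1.8; -29 -23.3 0.4 0 0 70.2 1.8; -29 -23.3 0.4 0 0 70.2 1.8; -29 -23.3 0.4 0 0 70.2 1.8' 40
python3 - <<'E'
from h import *
s=r.sense();c=imaging.camera_info("wrist");im=imaging.snapshot("wrist")
cv2.imwrite("pics/w11.png",im[:,:,::-1]);print(s["tool_pos"],s["tcp_rot"],s["finger_gap"],s["ft_force"])
print(rel([522,-164,32],55.2))
E
```

```text
time: 24.7
tool_pos: [521.9, -162.7, 149.6]
tcp_rot: [-180.0, -0.0, 55.3]
ft_force: [-0.3, 0.3, 0.0]
finger_gap: 23.1
[ 521.94761767 -162.67504975  149.55663695] [-1.79993890e+02 -2.79955434e-02  5.52506249e+01] 23.066655984210676 [-0.2974451   0.2716918   0.03287552]
(array([-0.11653345,  0.07532603, 11.76356409]), array([ 0.00179148, -0.02443999,  0.05450143]))
```

View pics/w11.png

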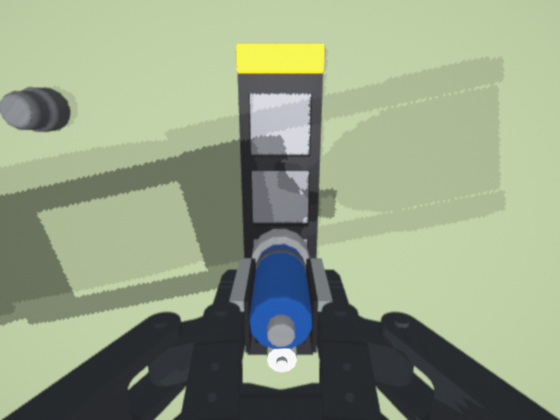

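Same alignment (bay rows 170–223). Lower.

```bash
python3 -m creep '0 0 2 0 0 0 1.8; -0.1 0 5 0 0 0 1.8; -0.1 0 8 0 0 0 1.8; -0.1 0 10 0 0 0 1.8; -0.1 0 11 0 0 0 1.8; -0.1 0 11.5 0 0 0 1.8; -0.1 0 11.6 0 0 0 1.8; -0.1 0 11.7 0 0 0 1.8; -0.1 0 11.7 0 0 0 1.8' 40; python3 -m creep '0 0 0.1 0 0 0 1.8; 0 0 0.15 0 0 0 1.8; 0 0 0.15 0 0 0 1.8' 40
```

```text
time: 25.65
tool_pos: [522.4, -163.8, 33.8]
tcp_rot: [179.9, -0.0, 55.3]
ft_force: [-0.2, -0.6, -0.6]
finger_gap: 23.0
time: 25.95
tool_pos: [522.5, -163.9, 32.6]
tcp_rot: [179.9, -0.1, 55.3]
ft_force: [-0.2, -0.7, -0.4]
finger_gap: 23.4
```

```bash
python3 -m creep '0 0 0.1 0 0 0 1.8; 0 0 0.15 0 0 0 1.8; 0 0 0.15 0 0 0 1.8' 40
```

```text
time: 26.25
tool_pos: [522.4, -163.8, 30.9]
tcp_rot: [179.9, -0.1, 55.3]
ft_force: [-0.2, 0.6, -0.8]
finger_gap: 22.5
```

```bash
python3 -m creep '0 0 0.05 0 0 0 1.8; 0 0 0.05 0 0 0 1.8' 40
```

```text
time: 26.45
tool_pos: [522.4, -163.8, 30.4]
tcp_rot: [179.9, -0.1, 55.3]
ft_force: [-0.4, -0.2, -1.6]
finger_gap: 23.1
```

```bash
python3 -m creep '0 0 0.05 0 0 0 1.8; 0 0 0.06 0 0 0 1.8' 40
```

```text
time: 26.65
tool_pos: [522.5, -163.8, 30.4]
tcp_rot: [179.9, -0.1, 55.3]
ft_force: [-3.6, 1.0, 5.0]
finger_gap: 22.6
```

Contact at 5 N, so release.

```bash
python3 -m creep '0 0 0 0 0 0 2.6; 0 0 0 0 0 0 3; 0 0 0 0 0 0 3.5; 0 0 0 0 0 0 4.5; 0 0 0 0 0 0 6; 0 0 0 0 0 0 8; 0 0 0 0 0 0 8.5; 0 0 0 0 0 0 8.5; 0 0 0 0 0 0 8.5; 0 0 -1 0 0 0 8.5; 0 0 -3 0 0 0 8.5; 0 0 -6 0 0 0 8.5; 0 0 -9 0 0 0 8.5; 0 0 -12 0 0 0 8.5; 0 0 -12 0 0 0 8.5; 0 0 -12 0 0 0 8.5' 40
python3 - <<'E'
from h import *
s=r.sense();c=imaging.camera_info("wrist");im=imaging.snapshot("wrist")
cv2.imwrite("pics/w12.png",im[:,:,::-1]);print(s["tool_pos"],s["finger_gap"],s["ft_force"])
print(rel([574.5,154,150],125.5))
E
```

```text
time: 28.25
tool_pos: [523.1, -164.1, 152.0]
tcp_rot: [179.7, -0.1, 55.3]
ft_force: [-0.0, 0.3, -0.4]
finger_gap: 85.1
[ 523.07641446 -164.13213901  152.01032559] 85.12915646040634 [-0.0163979   0.31239849 -0.36644731]
(array([ 29.09359484, -13.80858514,   0.04484211]), array([ 1.54566978e-01,  3.84685293e-02, -7.02415673e+01]))
```

View pics/w12.png

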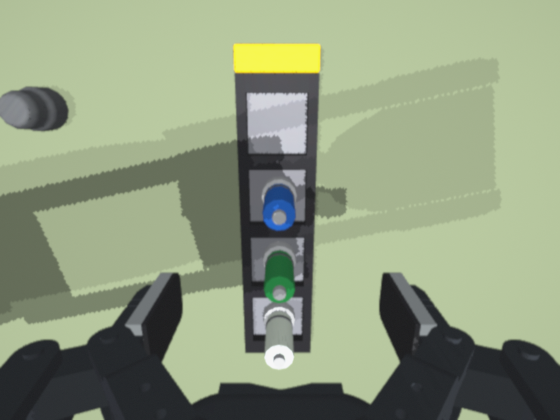

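Three gauges now stand in line: white (279,357), green (279,293) and blue (279,216). Last is red.

```bash
python3 -m creep '1 -0.5 0 0 0 -2 8.5; 3 -1.4 0 0 0 -7 8.5; 5.4 -2.6 0 0 0 -13 8.5; 7.9 -3.8 0 0 0 -19 8.5; 10.3 -4.9 0 0 0 -25 8.5; 12.8 -6.1 0 0 0 -31 8.5; 15.3 -7.3 0 0 0 -37 8.5; 17.7 -8.4 0 0 0 -43 8.5; 20.2 -9.6 0 0 0 -49 8.5; 22.7 -10.8 0 0 0 -55 8.5; 25 -11.9 0 0 0 -60.5 8.5; 27 -12.8 0 0 0 -65.5 8.5; 28.3 -13.4 0 0.1 0 -68.8 8.5; 29.1 -13.8 0 0.2 0 -70.2 8.5; 29.1 -13.8 0 0.2 0 -70.2 8.5; 29.1 -13.8 0 0.2 0 -70.2 8.5; 29.1 -13.8 0 0.2 0 -70.2 8.5' 40
python3 - <<'E'
from h import *
s=r.sense();c=imaging.camera_info("wrist");im=imaging.snapshot("wrist")
cv2.imwrite("pics/w13.png",im[:,:,::-1]);print(s["tool_pos"],s["tcp_rot"],s["ft_force"])
print(proj(c,[s["tool_pos"][0],s["tool_pos"][1],76]),proj(c,[574.5,154,76]))
print(rel([574.5,154,33],125.5))
E
```

```text
time: 30.0
tool_pos: [574.4, 153.3, 150.1]
tcp_rot: [-179.9, 0.0, 125.4]
ft_force: [-0.1, -0.6, 0.0]
finger_gap: 84.9
[574.38059399 153.31126404 150.14259266] [-1.79909196e+02  1.69876311e-03  1.25381092e+02] [-0.14188768 -0.55493099  0.0208556 ]
[280.0032994  220.45715129] [280.74529054 219.76528539]
(array([ 0.0621363 ,  0.06067061, 11.73130907]), array([-0.07513238,  0.00539529, -0.12454958]))
```

View pics/w13.png

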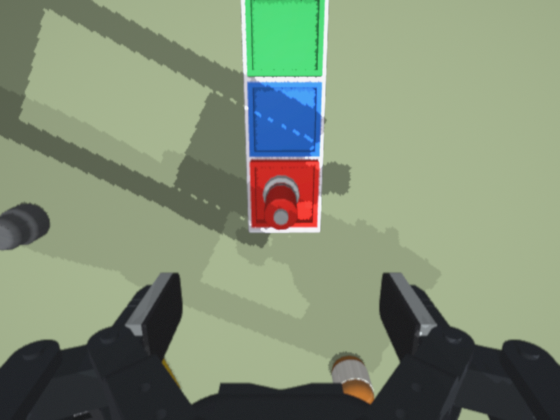

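Red button at (281,217) puts it about 2 mm along +x. The bottle shows at (350,375), so I'll check its clearance before descending.

```bash
python3 - <<'E'
from h import *
T,S=imaging.camera_info("top"),imaging.camera_info("scene");W=imaging.camera_info("wrist");s=r.sense()
R=Ro.from_euler('xyz',s["tcp_rot"],degrees=True)
b=tri(T,(239.5,147),S,(320,258));print(b)
print("bottle in tool",R.inv().apply(b-s["tool_pos"]))
print(proj(W,b),proj(W,[b[0],b[1],0]))
print("red",R.inv().apply(plane(W,(281,217),76)-s["tool_pos"]))
E
```

```text
[742.46433872  36.63776034  64.26605262]
bottle in tool [-192.31588109   69.57500126   85.97502253]
[359.51550766 422.32634471] [346.2219286  367.26604778]
red [ 2.40738652  0.80040869 74.31262884]
```

The bottle is about 190 mm away, so the descent is clear.

```bash
python3 -m creep '0.1 0.1 3 0 0 0 8.5; 0.2 0.1 6 0 0 0 8.5; 0.2 0.1 9 0 0 0 8.5; 0.2 0.1 11 0 0 0 8.5; 0.2 0.1 11.7 0 0 0 8.5; 0.2 0.1 11.7 0 0 0 8.5; 0.2 0.1 11.7 0 0 0 1.8; 0.2 0.1 11.7 0 0 0 1.8; 0.2 0.1 11.7 0 0 0 1.8; 0.2 0.1 11.7 0 0 0 1.8; 0.2 0.1 11.7 0 0 0 1.8; 0.2 0.1 11.7 0 0 0 1.8; 0.2 0.1 11.7 0 0 0 1.8; 0.2 0.1 11.7 0 0 0 1.8; 0.2 0.1 11.7 0 0 0 1.8; 0.2 0.1 11.7 0 0 0 1.8' 40
```

```text
time: 31.65
tool_pos: [574.6, 155.4, 34.2]
tcp_rot: [-180.0, 0.0, 125.4]
ft_force: [-1.6, -1.3, 5.8]
finger_gap: 22.8
```

```bash
python3 -m creep '0 0 -0.5 0 0 0 1.8; 0 0 -1.5 0 0 0 1.8; 0 0 -3 0 0 0 1.8; 0 0 -5 0 0 0 1.8; 0 0 -7.5 0 0 0 1.8; 0 0 -10 0 0 0 1.8; 0 0 -12 0 0 0 1.8; 0 0 -12 0 0 0 1.8; 0 0 -12 0 0 0 1.8' 40
python3 - <<'E'
from h import *
s=r.sense();c=imaging.camera_info("wrist");im=imaging.snapshot("wrist")
cv2.imwrite("pics/w14.png",im[:,:,::-1]);print(s["tool_pos"],s["finger_gap"],s["ft_force"])
print(rel([556,-114.5,150],55.2))
E
```

```text
time: 32.55
tool_pos: [574.9, 155.6, 154.8]
tcp_rot: [179.9, 0.1, 125.4]
ft_force: [-0.8, -0.8, -3.4]
finger_gap: 23.2
[574.90350784 155.6255546  154.84948165] 23.194206952468363 [-0.8402181  -0.7567436  -3.42696382]
(array([-20.96433783, -17.10398519,   0.37095378]), array([-4.81412624e-02,  5.17759963e-02,  7.01796663e+01]))
```

View pics/w14.png

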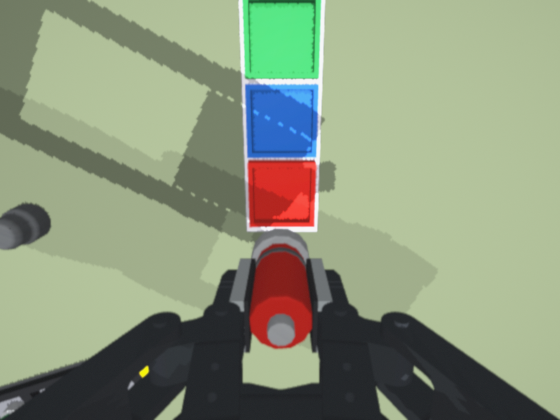

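Red is held upright. Carry it to the bay beside the yellow end.

```bash
python3 -m creep '-0.7 -0.6 0 0 0 2 1.8; -2.2 -1.8 0 0 0 7 1.8; -3.9 -3.2 0 0 0 13 1.8; -5.7 -4.6 0 0 0 19 1.8; -7.5 -6.1 0 0 0 25 1.8; -9.3 -7.6 0 0 0 31 1.8; -11.1 -9 0 0 0 37 1.8; -12.9 -10.5 0 0 0 43 1.8; -14.6 -11.9 0 0 0 49 1.8; -16.4 -13.4 0 0 0 55 1.8; -18.1 -14.8 0 0 0 60.5 1.8; -19.6 -16 0.2 0 0 65.5 1.8; -20.5 -16.7 0.4 0 0 68.8 1.8; -21 -17.1 0.4 0 0 70.2 1.8; -21 -17.1 0.4 0 0 70.2 1.8; -21 -17.1 0.4 0 0 70.2 1.8; -21 -17.1 0.4 0 0 70.2 1.8' 40
python3 - <<'E'
from h import *
s=r.sense();c=imaging.camera_info("wrist");im=imaging.snapshot("wrist")
cv2.imwrite("pics/w15.png",im[:,:,::-1]);print(s["tool_pos"],s["tcp_rot"],s["finger_gap"],s["ft_force"])
print(rel([556.2,-114.8,32],55.2))
E
```

```text
time: 34.3
tool_pos: [556.2, -114.1, 149.6]
tcp_rot: [-180.0, 0.1, 55.3]
ft_force: [1.2, -0.4, -2.0]
finger_gap: 22.8
[ 556.22845013 -114.13971941  149.62216004] [-1.79975296e+02  5.62602967e-02  5.52549548e+01] 22.764398918834484 [ 1.20532106 -0.38329343 -2.04988567]
(array([-0.04866506,  0.03094033, 11.77191928]), array([-0.01117876,  0.0580013 ,  0.05717569]))
```

View pics/w15.png

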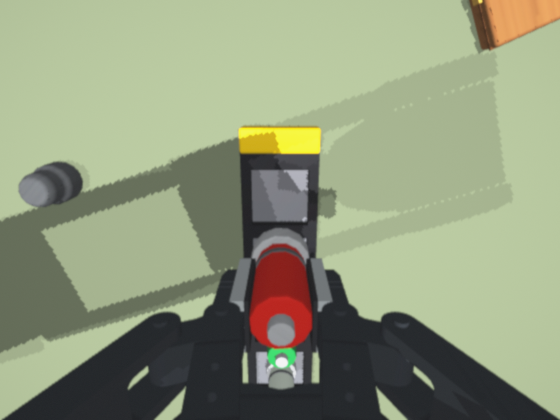

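```bash
python3 -m creep '0 0 2 0 0 0 1.8; -0.1 0 5 0 0 0 1.8; -0.1 0 8 0 0 0 1.8; -0.1 0 10 0 0 0 1.8; -0.1 0 11 0 0 0 1.8; -0.1 0 11.5 0 0 0 1.8; -0.1 0 11.6 0 0 0 1.8; -0.1 0 11.7 0 0 0 1.8; -0.1 0 11.7 0 0 0 1.8' 40; python3 -m creep '0 0 0.1 0 0 0 1.8; 0 0 0.2 0 0 0 1.8; 0 0 0.2 0 0 0 1.8' 40
```

```text
time: 35.25
tool_pos: [556.6, -115.2, 33.9]
tcp_rot: [179.9, 0.0, 55.3]
ft_force: [0.0, -0.4, -2.4]
finger_gap: 22.9
time: 35.55
tool_pos: [556.7, -115.3, 32.1]
tcp_rot: [179.9, 0.0, 55.3]
ft_force: [0.1, 0.2, -2.8]
finger_gap: 22.8
```

```bash
python3 -m creep '0 0 0.1 0 0 0 1.8; 0 0 0.15 0 0 0 1.8; 0 0 0.15 0 0 0 1.8' 40
```

```text
time: 35.85
tool_pos: [556.6, -115.3, 30.4]
tcp_rot: [179.9, 0.0, 55.3]
ft_force: [-0.6, -0.3, -2.0]
finger_gap: 22.7
```

```bash
python3 -m creep '0 0 0.05 0 0 0 1.8; 0 0 0.06 0 0 0 1.8' 40
```

```text
time: 36.05
tool_pos: [556.7, -115.3, 30.2]
tcp_rot: [179.9, 0.0, 55.3]
ft_force: [-1.9, 1.2, 3.0]
finger_gap: 22.9
```

Foot is touching at about 5 N, so release.

```bash
python3 -m creep '0 0 0 0 0 0 2.6; 0 0 0 0 0 0 3; 0 0 0 0 0 0 3.5; 0 0 0 0 0 0 4.5; 0 0 0 0 0 0 6; 0 0 0 0 0 0 8; 0 0 0 0 0 0 8.5; 0 0 0 0 0 0 8.5; 0 0 0 0 0 0 8.5; 0 0 -1 0 0 0 8.5; 0 0 -3 0 0 0 8.5; 0 0 -6 0 0 0 8.5; 0 0 -9 0 0 0 8.5; 0 0 -12 0 0 0 8.5; 0 0 -15 0 0 0 8.5; 0 0 -15 0 0 0 8.5; 0 0 -15 0 0 0 8.5' 40
python3 - <<'E'
from h import *
print(rel([560,130,200],100))
E
```

```text
time: 37.75
tool_pos: [557.3, -115.4, 181.9]
tcp_rot: [179.7, -0.0, 55.3]
ft_force: [-1.0, -0.9, -0.3]
finger_gap: 84.9
(array([ 20.31989318, -13.74796734,  -1.86183096]), array([  0.26223906,   0.07077756, -44.74029766]))
```

```bash
python3 -m creep '1.2 -0.8 -0.2 0 0 -3 8.5; 4 -2.7 -0.5 0 0 -9 8.5; 7 -4.7 -1 0 0 -15 8.5; 10 -6.7 -1.2 0 0 -22 8.5; 13 -8.8 -1.4 0 0 -29 8.5; 16 -10.8 -1.6 0 0 -36 8.5; 18.5 -12.5 -1.8 0 0 -41 8.5; 20 -13.5 -1.8 0 0 -44 8.5; 20 -13.5 -1.8 0 0 -44 8.5; 20 -13.5 -1.8 0 0 -44 8.5; 20 -13.5 -1.8 0 0 -44 8.5' 40
python3 - <<'E'
from h import *
print(r.sense()["tool_pos"])
for n in("top","scene"):
    im=imaging.snapshot(n)[:,:,::-1];cv2.imwrite(f"pics/{n}F.png",im)
    z=im[205:330,280:445] if n=="top" else im[110:230,130:290]
    cv2.imwrite(f"pics/{n}Fz.png",cv2.resize(z,None,fx=3,fy=3,interpolation=cv2.INTER_CUBIC))
E
```

```text
time: 38.85
tool_pos: [559.7, 125.5, 198.6]
tcp_rot: [179.9, 0.2, 99.2]
ft_force: [0.2, 0.0, 0.5]
finger_gap: 84.8
[559.69956636 125.48531935 198.62988631]
```

View pics/topF.png

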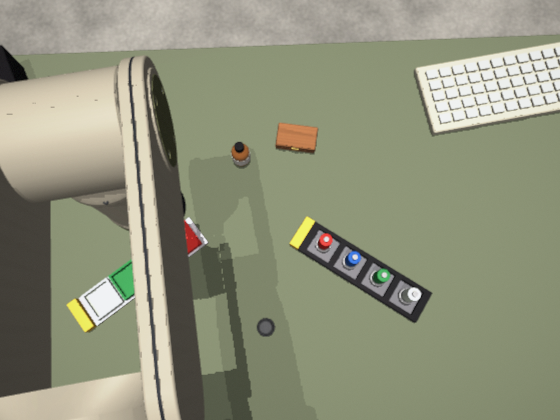

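View pics/topFz.png

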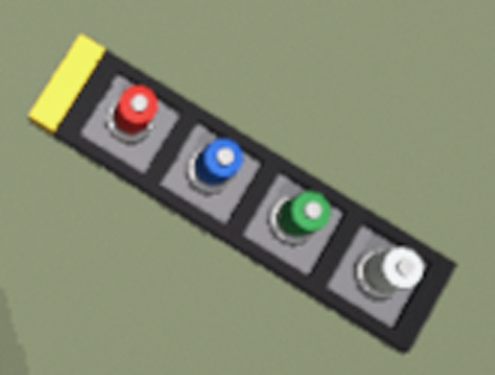

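View pics/sceneF.png

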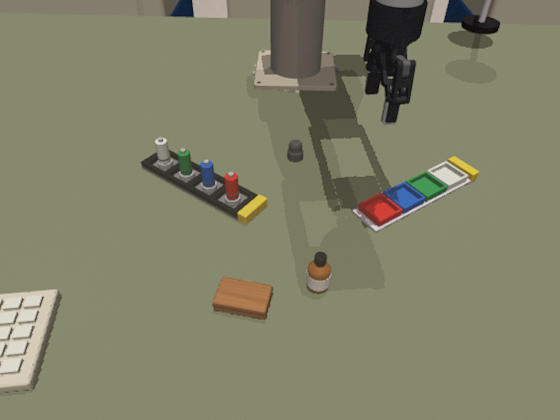

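View pics/sceneFz.png

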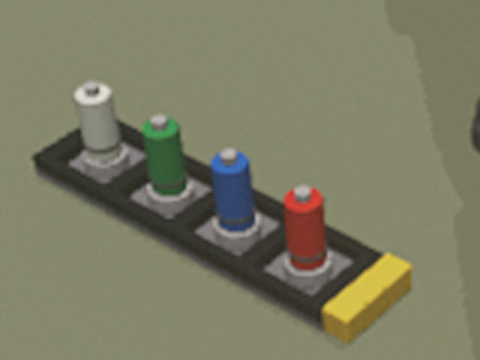

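All four gauges stand upright in their bays: red (325,241), blue (354,259), green (383,276), white (413,294) in the top view. The lens, bottle and case are at their starting pixels, and the robot is clear of everything.

```bash
python3 - <<'E'
from bench import r
s=r.sense();print(s["time"],abs(s["qd"]).max());print(r.hand_in())
E
```

```text
38.95 0.3396486013745812
the job is handed in; nothing more can be done
None
```

All four gauges are in the tray in reverse order, and I handed the job in at 38.95 s. White, nearest the strip's yellow end, went into the bay farthest from the tray's yellow end. Green and blue followed, and red is beside the yellow end.

- **Final pictures:** the top and scene views show all four upright in their bays and released. The lens barrel, bottle and case look unmoved by eye, and the open gripper was well clear of everything.
- **Set-down:** I lowered each gauge in small steps until the wrist felt contact: about 5 N for white, blue and red, and 13.5 N for green, where the last step was a little larger. I eased back 0.5 mm before letting green go.
- **Disagreements:** the scene camera's plane-cast bay and gauge positions differed from the top camera's by up to 8 mm in x, so I relied on the top and wrist views. The arm also read 1–2 mm off its targets, well within the bays' room.
- **Not checked:** I took no measurements from the final pictures, and the hand-in gave no verdict.

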